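Find the padlock tin by its weight and hold it over the empty bowl

TASK

One of the three identical closed tins on the white steel ledge has the gate padlock in it, so it is the heaviest. Lift all three clear of the ledge one after another to feel their weight, setting each one gently back upright on the ledge before you take the next, then hold the heaviest upright and still about a hand's breadth above the middle of the empty rice bowl (not the bowl with the key fob in it), and finish there still holding it, with the other two standing on the ledge, so that I can take it from you and tip it out. Do not tip a tin over, and leave the bowls, the fob, the clothespin and the hook where they are.

Things in the scene. Friction and masses are not known exactly. Their poses are not given: they have to be found in the camera images.
- tin_1: plain closed square tin, 60 x 60 mm and 96 mm tall, bare metal, with a round press-in lid 47 mm across that ends flush with the height given; straight smooth sides to grip. Origin: centre of its underside; z up, x and y square to its sides. The three look alike, weigh 0.13 to 0.50 kg with what lies loose inside, and one is heavier than either other by more than 0.1 kg
- tin_2: plain closed square tin, 60 x 60 mm and 96 mm tall, bare metal, with a round press-in lid 47 mm across that ends flush with the height given; straight smooth sides to grip. Origin: centre of its underside; z up, x and y square to its sides. The three look alike, weigh 0.13 to 0.50 kg with what lies loose inside, and one is heavier than either other by more than 0.1 kg
- tin_3: plain closed square tin, 60 x 60 mm and 96 mm tall, bare metal, with a round press-in lid 47 mm across that ends flush with the height given; straight smooth sides to grip. Origin: centre of its underside; z up, x and y square to its sides. The three look alike, weigh 0.13 to 0.50 kg with what lies loose inside, and one is heavier than either other by more than 0.1 kg
- ledge: white-painted pressed-steel pegboard ledge lying fixed on the bench, 140 mm deep (its x) and 360 mm long (its y), flat deck 18 mm above the bench; a lip 9 mm high and 3 mm thick stands along the rear (+x) and both end edges. The tins stand in a row along its y, about 120 mm apart. Origin: centre of its underside, z up
- bowl_1: white ceramic rice bowl, round, rim 114 mm across, 58 mm tall, foot 51 mm across, 0.24 kg, loose, mouth up. Origin: centre of its underside, z up
- bowl_2: white ceramic rice bowl, round, rim 114 mm across, 58 mm tall, foot 51 mm across, 0.24 kg, loose, mouth up. Origin: centre of its underside, z up
- fob: yellow plastic key fob with a small wire ring, 33 x 29 mm and 6 mm thick, lying loose in the bottom of one of the two bowls; the other bowl is empty. Origin: near the middle of its underside
- clothespin: white plastic clothespin, 73 mm long, 27 mm wide, 15 mm high, lying loose on the bench beyond the ledge; bystander. Origin: middle of its underside, x along it
- hook: bent steel peg hook of 8 mm rod, 103 mm long, 42 mm wide, lying loose on the bench beyond the ledge; bystander. Origin: middle of the straight shank, at its underside, x along the shank

How it is judged (in metres and radians):
On the way, in this order (a step that is already met when the one before it is completed fails the run):
1. a first tin is lifted clear of the ledge (10 mm or more) in the fingers (((z of tin_1 in the frame of ledge above 0.028 m and angle between tin_1's own z axis and vertical below 0.3 rad and contact force between the fingers and tin_1 above 0.5 N and contact force between tin_1 and ledge below 0.05 N) or (z of tin_2 in the frame of ledge above 0.028 m and angle between tin_2's own z axis and vertical below 0.3 rad and contact force between the fingers and tin_2 above 0.5 N and contact force between tin_2 and ledge below 0.05 N) or (z of tin_3 in the frame of ledge above 0.028 m and angle between tin_3's own z axis and vertical below 0.3 rad and contact force between the fingers and tin_3 above 0.5 N and contact force between tin_3 and ledge below 0.05 N))), for 0.2 s.
2. all three tins stand upright on the ledge again (z of tin_1 in the frame of ledge between 0.015 and 0.021 m and angle between each of tin_1, tin_2, tin_3's own z axis and vertical below 0.08 rad and z of tin_2 in the frame of ledge between 0.015 and 0.021 m and z of tin_3 in the frame of ledge between 0.015 and 0.021 m), for 0.1 s.
3. a second tin is lifted clear (((z of tin_1 in the frame of ledge above 0.028 m and angle between tin_1's own z axis and vertical below 0.3 rad and contact force between the fingers and tin_1 above 0.5 N and contact force between tin_1 and ledge below 0.05 N) or (z of tin_2 in the frame of ledge above 0.028 m and angle between tin_2's own z axis and vertical below 0.3 rad and contact force between the fingers and tin_2 above 0.5 N and contact force between tin_2 and ledge below 0.05 N) or (z of tin_3 in the frame of ledge above 0.028 m and angle between tin_3's own z axis and vertical below 0.3 rad and contact force between the fingers and tin_3 above 0.5 N and contact force between tin_3 and ledge below 0.05 N))), for 0.2 s.
4. all three tins stand upright on the ledge again (all of step 2), for 0.1 s.
5. a third tin is lifted clear (((z of tin_1 in the frame of ledge above 0.028 m and angle between tin_1's own z axis and vertical below 0.3 rad and contact force between the fingers and tin_1 above 0.5 N and contact force between tin_1 and ledge below 0.05 N) or (z of tin_2 in the frame of ledge above 0.028 m and angle between tin_2's own z axis and vertical below 0.3 rad and contact force between the fingers and tin_2 above 0.5 N and contact force between tin_2 and ledge below 0.05 N) or (z of tin_3 in the frame of ledge above 0.028 m and angle between tin_3's own z axis and vertical below 0.3 rad and contact force between the fingers and tin_3 above 0.5 N and contact force between tin_3 and ledge below 0.05 N))), for 0.2 s.
At the end, for the whole second after the job is handed in: The heaviest tin is held by the fingers alone, upright (within 0.2 rad) and still (under 30 mm/s), its middle within 35 mm of the middle of the empty bowl and its underside 40 to 160 mm above that bowl's rim; the other two tins, each weighing under 3 N, stand upright on the ledge, untouched (((contact force between the fingers and tin_1 above 1 N and contact force between tin_1 and ledge below 0.05 N and angle between tin_1's own z axis and vertical below 0.2 rad and linear speed of tin_1 below 0.03 m/s and contact force between tin_1 and bowl_1 below 0.05 N and contact force between tin_1 and bowl_2 below 0.05 N and ((horizontal distance between tin_1 and bowl_1 below 0.035 m and z of tin_1 in the frame of bowl_1 between 0.098 and 0.218 m and horizontal distance between fob and bowl_1 above 0.1 m) or (horizontal distance between tin_1 and bowl_2 below 0.035 m and z of tin_1 in the frame of bowl_2 between 0.098 and 0.218 m and horizontal distance between fob and bowl_2 above 0.1 m)) and z of tin_2 in the frame of ledge between 0.015 and 0.021 m and angle between each of tin_2, tin_3's own z axis and vertical below 0.08 rad and contact force between tin_2 and ledge between 0.8 and 3 N and contact force between the fingers and tin_2 below 0.05 N and z of tin_3 in the frame of ledge between 0.015 and 0.021 m and contact force between tin_3 and ledge between 0.8 and 3 N and contact force between the fingers and tin_3 below 0.05 N) or (contact force between the fingers and tin_2 above 1 N and contact force between tin_2 and ledge below 0.05 N and angle between tin_2's own z axis and vertical below 0.2 rad and linear speed of tin_2 below 0.03 m/s and contact force between tin_2 and bowl_1 below 0.05 N and contact force between tin_2 and bowl_2 below 0.05 N and ((horizontal distance between tin_2 and bowl_1 below 0.035 m and z of tin_2 in the frame of bowl_1 between 0.098 and 0.218 m and horizontal distance between fob and bowl_1 above 0.1 m) or (horizontal distance between tin_2 and bowl_2 below 0.035 m and z of tin_2 in the frame of bowl_2 between 0.098 and 0.218 m and horizontal distance between fob and bowl_2 above 0.1 m)) and z of tin_1 in the frame of ledge between 0.015 and 0.021 m and angle between each of tin_1, tin_3's own z axis and vertical below 0.08 rad and contact force between tin_1 and ledge between 0.8 and 3 N and contact force between the fingers and tin_1 below 0.05 N and z of tin_3 in the frame of ledge between 0.015 and 0.021 m and contact force between tin_3 and ledge between 0.8 and 3 N and contact force between the fingers and tin_3 below 0.05 N) or (contact force between the fingers and tin_3 above 1 N and contact force between tin_3 and ledge below 0.05 N and angle between tin_3's own z axis and vertical below 0.2 rad and linear speed of tin_3 below 0.03 m/s and contact force between tin_3 and bowl_1 below 0.05 N and contact force between tin_3 and bowl_2 below 0.05 N and ((horizontal distance between tin_3 and bowl_1 below 0.035 m and z of tin_3 in the frame of bowl_1 between 0.098 and 0.218 m and horizontal distance between fob and bowl_1 above 0.1 m) or (horizontal distance between tin_3 and bowl_2 below 0.035 m and z of tin_3 in the frame of bowl_2 between 0.098 and 0.218 m and horizontal distance between fob and bowl_2 above 0.1 m)) and z of tin_1 in the frame of ledge between 0.015 and 0.021 m and angle between each of tin_1, tin_2's own z axis and vertical below 0.08 rad and contact force between tin_1 and ledge between 0.8 and 3 N and contact force between the fingers and tin_1 below 0.05 N and z of tin_2 in the frame of ledge between 0.015 and 0.021 m and contact force between tin_2 and ledge between 0.8 and 3 N and contact force between the fingers and tin_2 below 0.05 N))); the arm keeps its last pose, push and grip.
It fails at once if a tin is tipped over (more than 0.6 rad) (angle between any of tin_1, tin_2, tin_3's own z axis and vertical above 0.6 rad).
It fails at once if a tin is dropped (faster than 0.45 m/s while not in the fingers) ((linear speed of tin_1 above 0.45 m/s and contact force between the fingers and tin_1 below 0.05 N) or (linear speed of tin_2 above 0.45 m/s and contact force between the fingers and tin_2 below 0.05 N) or (linear speed of tin_3 above 0.45 m/s and contact force between the fingers and tin_3 below 0.05 N)).
It fails at once if a bowl, the fob, the clothespin or the hook is moved by more than 20 mm (distance of any of bowl_1, bowl_2, fob, clothespin, hook from where it was at the start of the episode above 0.02 m).
It also fails if it takes over 72 s, if anything falls off the work surface, if the arm or the gripper's body presses on something with over 40 N, if the wrist force passes 120 N, or if a joint passes its speed limit or range.

ROBOT

A 7-joint arm with a two-finger parallel gripper is mounted at the origin on the work surface. World frame = base frame: x ahead of the robot, y to its left, z up, the work surface at z = 0. Lengths are in m, angles in degrees, forces in N, time in s.
With the tool pointing down it reaches from about 0.425 to 0.95 m from the base axis. Payload 4.7 kg.
Tool frame: the origin (TCP) lies on the centre line of the jaws, within the pads' length; the fingertips stand 22 mm ahead of it and the grasp point (between the pads) lies 3 mm ahead of it; z points along the fingers, y is the line along which they close (so a half turn about z gives the same grasp; the last joint's range is limited). The gripper opens to 87 mm and grips with 3 to 60 N. Pads are 19 mm wide; open, the fingers measure 117 mm over their backs; the gripper's body (75 mm by 190 mm) begins 51 mm behind the grasp point.
Start: joints at [67.156, 26.849, -2.785, 87.806, 1.381, 65.374, -4.715], TCP at [0.244, -0.629, 0.219] pointing down, gripper open.
Joint ranges: [-148.3, 148.3], [-19.14, 114.17], [-79.39, 73.82], [5.75, 140.21], [-59.74, 239.74], [12.07, 113.84], [-152.46, 152.46]. Speed limits (degrees/s): [147.25, 147.25, 180, 180, 180, 180, 180].

INTERFACE

Orientations are given as [roll, pitch, yaw] about the fixed x, y, z axes, in that order (R = Rz(yaw) Ry(pitch) Rx(roll)).
In Python, from plant import * gives the robot as it stands.
- The arm moves only by the tool drive_tool, never from a script. Its arguments are lists of equal length, an entry for each row: "slide": the shift along the tool's x, y, z in m, a list of three; "rotation": the turn, a rotation vector about the tool's x, y, z in rad, a list of three; "jaw": the opening, from 0 (shut) to 1 (fully open). A call has exactly 8 rows; each row is the pose to reach, as a shift and turn from the pose commanded when the call began, along the tool's axes at that moment; what a row does not reach only later rows make up. A row lasts 1/8 s, in which the tool goes at most 62.5 mm and 10.7 degrees, less where a joint would pass 70% of its speed; a pose out of reach is approached as far as the arm can. A call with a gripper value outside its range is refused whole. The fingers move at their own pace and stop on an object; "squeeze" is the grip in N (left out, the last holds). Time passes only in rows, so rows that repeat a pose let the fingers close, or fill a call up. It gives the time, the measured TCP pose, the force, the opening and the grip force at its end, in the units of the state.
- read_state(): the state, without advancing time (a new reading comes with each control period).
- capture(name): name is "scene" or "top" or "wrist"; returns the picture (384x512x3 uint8, blue, green, red); there is no depth.
- camera_params(name): a dict with "fx", "fy", "cx", "cy" (pixels), "xyz" and "orientation" of the camera in the world; the wrist camera has in their place "T_tool_cam" (4x4, takes a point from camera to tool coordinates, whose origin is the TCP and whose axes are the flange's). Camera axes: x right, y down, z forward; pixel columns grow to the right and rows downward; lengths in m; the calibration is good to about 2 mm. A picture is of the moment at which its call begins: read the wrist's pose just before it. camera_params takes no time and is no camera call.
- close_job(): hands the job in; it is judged then, once.
Trained networks look in the newest picture that a camera, given by its name, has taken for a name from the list of things; names that differ only in an ending like _2 or _b are one class to them, and where a whole thing is asked for, a point or a joint stands for the part that bears it (a point fixed in the world has none). Each returns a list of dicts, best first, with "p" (0 to 1); they miss things now and then, are a little off and sometimes report something else, mostly with a low value. They report only what shows in the picture. A call takes as long as a camera call.
- find_in(camera, target): "centre" ([x, y, z] in m, in world coordinates, good to about 4 mm: the middle of the surface that is visible of it).
- outline_of(camera, target): "mask" (384x512 bool, what is visible of it).
- place_of(camera, target): "centre" ([x, y, z] in m, in world coordinates, good to about 4 mm: a listed point, or the origin of a listed thing).
The state is a dict: "clock": time; "qpos": joint angles; "joint_velocities": joint speeds; "joint_efforts": joint torques, N m; "tool_pos": TCP position; "tcp_rot": TCP orientation; "ft_force": force on the tool from outside, world axes, zero at the start; "moment": the same for the moment, N m; "grip_width": finger opening in m; "finger_force": force on a finger pad.
Only numpy, scipy, OpenCV 4.12 (cv2) and the standard library are available. Lean on these libraries where they do the work, as an engineer would, in place of code of your own. Each camera call takes 0.05 s, during which the arm holds its last target. There are 200 camera calls.

## Working session

There is one attempt and no reset: what is moved stays moved. The work goes in short steps, Python scripts to look and compute and a tool call to move; the robot and the scene stay as the last step left them, time stands still between calls to the robot, and variables do not carry over. Pictures are saved under pics/ and viewed, at most 10 in all, crops included, and the job is handed in when it is done.

Besides the shell and the picture viewer there is one more tool, called after "Call:" as a command line: name --argument value ..., lists and objects as JSON in quotes. drive_tool: Moves the arm, as the interface text tells. Its arguments: {"type":"object","properties":{"slide":{"type":"array","items":{"type":"array","items":{"type":"number"}}},"rotation":{"type":"array","items":{"type":"array","items":{"type":"number"}}},"jaw":{"type":"array","items":{"type":"number"}},"squeeze":{"type":"number"}},"required":["slide","rotation","jaw"]}

```bash
mkdir -p pics; cat > a.py <<'E'
from plant import *
import cv2, numpy as np
E
python3 - <<'E'
from a import *
s=read_state(); print(s)
im=[]
for c in ("scene","top"):
    i=capture(c); im.append(i)
    for t in ("tin_1","bowl_1","fob","ledge","clothespin","hook"):
        for d in place_of(c,t): print(c,t,np.round(d["centre"],3),round(d["p"],2))
cv2.imwrite("pics/a.png",cv2.resize(np.hstack(im),(800,300)))
print(camera_params("top"))
E
```

```text
{'clock': 0.0, 'qpos': array([67.15534768, 26.89775015, -2.7851623 , 87.87502029,  1.38248081,
       65.37424766, -4.71711403]), 'joint_velocities': array([ 0.02508222, -0.11999417,  0.02587821, -0.02787084,  0.0435715 ,
        0.10989862, -0.04621661]), 'joint_efforts': array([-4.05050287e-04, -5.07974446e+01, -8.11577425e-02, -2.36151230e+01,
       -6.14373526e-02,  3.78712371e-02,  1.77108795e-04]), 'tool_pos': array([ 0.24376054, -0.62878794,  0.21768469]), 'tcp_rot': array([-1.79886728e+02,  5.30042751e-03,  2.11904414e+01]), 'ft_force': array([ 0.34883647, -0.13360944, -0.00533931]), 'moment': array([-0.00811317,  0.0192681 , -0.09032812]), 'finger_force': 0.0, 'grip_width': 0.0867652765554845}
scene tin_1 [ 0.476 -0.117  0.018] 0.92
scene tin_1 [0.483 0.135 0.019] 0.83
scene tin_1 [0.476 0.003 0.016] 0.79
scene bowl_1 [0.532 0.338 0.001] 0.7
scene bowl_1 [ 0.473 -0.316 -0.001] 0.58
scene fob [0.529 0.337 0.01 ] 0.46
scene ledge [0.487 0.006 0.002] 0.66
scene clothespin [ 0.756  0.097 -0.004] 0.76
scene clothespin [ 0.477 -0.116  0.016] 0.49
scene hook [ 0.774 -0.081 -0.004] 0.54
top tin_1 [0.49  0.136 0.019] 0.96
top tin_1 [0.475 0.008 0.018] 0.93
top tin_1 [ 0.479 -0.113  0.021] 0.6
top tin_1 [ 0.525  0.339 -0.   ] 0.45
top bowl_1 [0.533 0.343 0.   ] 0.94
top bowl_1 [ 0.475 -0.321 -0.001] 0.79
top fob [ 0.475 -0.112  0.018] 0.65
top fob [0.528 0.341 0.002] 0.6
top ledge [0.484 0.01  0.001] 0.65
top clothespin [ 0.758  0.099 -0.003] 0.7
top hook [ 0.775 -0.08   0.   ] 0.7
top hook [0.476 0.006 0.022] 0.66
{'fx': 348.8024244780673, 'fy': 348.8024244780673, 'cx': 258.2810512250234, 'cy': 194.57733480655278, 'xyz': array([ 0.51001171, -0.02112104,  0.86753055]), 'orientation': array([-174.11084816,    1.19184975,  -89.02903043])}
```

View pics/a.png

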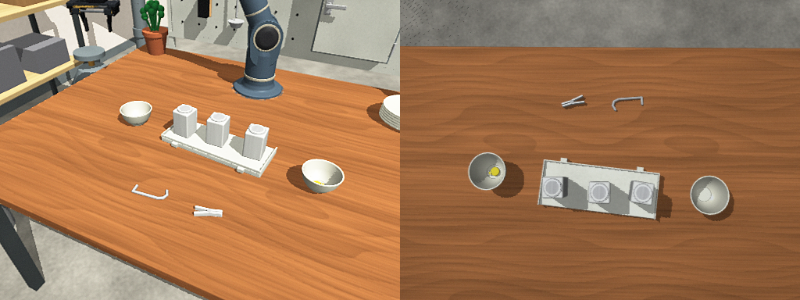

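The left half (scene) and the right half (top) show the three tins on the ledge. In the top half they are at about (553,187), (599,192) and (643,193). The bowl with the yellow fob is at (488,171) and the empty one at (710,195), which matches the detections. Next I need the tin yaws.

```bash
cat >> a.py <<'E'
from scipy.spatial.transform import Rotation as Ro
def rectify(img,K,R,t,z,x0,x1,y0,y1,s=2000):
    # output: row down = -x (x1 at top), col right = -y (y1 at left); s px/m
    M=np.array([[0,-1/s,x1],[-1/s,0,y1],[0,0,z],[0,0,1]],float)
    P=K@np.hstack([R.T,(-R.T@t)[:,None]])
    H=P@M
    return cv2.warpPerspective(img,H,(int((y1-y0)*s),int((x1-x0)*s)),flags=cv2.INTER_CUBIC|cv2.WARP_INVERSE_MAP)
def cam(n):
    c=camera_params(n); K=np.array([[c["fx"],0,c["cx"]],[0,c["fy"],c["cy"]],[0,0,1]])
    if n!="wrist": return K,Ro.from_euler("xyz",c["orientation"],degrees=True).as_matrix(),np.array(c["xyz"])
    s=read_state(); T=np.eye(4); T[:3,:3]=Ro.from_euler("xyz",s["tcp_rot"],degrees=True).as_matrix(); T[:3,3]=s["tool_pos"]
    T=T@c["T_tool_cam"]; return K,T[:3,:3],T[:3,3]
E
python3 - <<'E'
from a import *
k=cam("top");i=capture("top")
cv2.imwrite("pics/b.png",rectify(i,*k,0.114,0.38,0.60,-0.2,0.2))
print(camera_params("wrist"))
E
```

```text
{'fx': 281.5343897845452, 'fy': 281.5343897845452, 'cx': 255.84144726198218, 'cy': 186.92917386354455, 'T_tool_cam': array([[-7.08802998e-04, -9.63676581e-01, -2.67071048e-01,
         7.34493942e-02],
       [ 9.99999613e-01, -8.22017591e-04,  3.12113121e-04,
        -1.24633485e-03],
       [-5.20313205e-04, -2.67070723e-01,  9.63676791e-01,
        -1.65685227e-01],
       [ 0.00000000e+00,  0.00000000e+00,  0.00000000e+00,
         1.00000000e+00]])}
```

View pics/b.png

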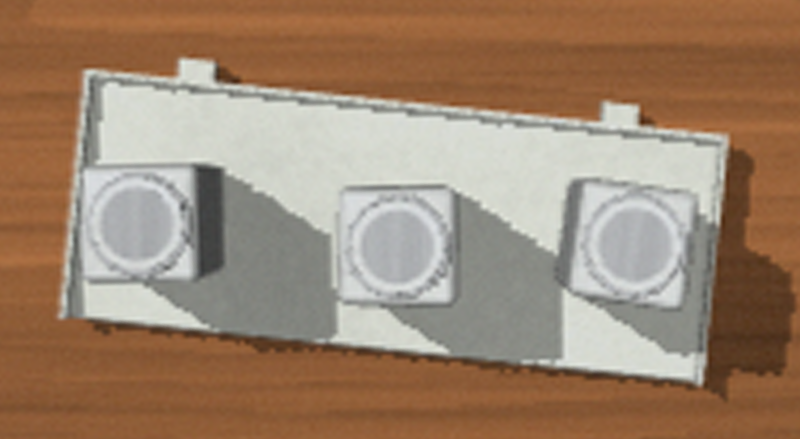

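The rectified plane (0.5 mm/px, z = 0.114) puts the tin tops at three places:

| Tin | Pixel | Position (x, y) | Yaw |
|---|---|---|---|
| Left | (140,222) | (0.489, 0.131) | about 1° |
| Middle | (398,245) | (0.478, 0.001) | about 0° |
| Right | (632,243) | (0.478, −0.116) | about −6° |

The ledge yaw is about −5.8°. I'll approach the right tin closing along x, at tool yaw 84°.

Call:
drive_tool --slide '[[0.4,-0.39,0],[0.4,-0.39,0],[0.4,-0.39,0],[0.4,-0.39,0],[0.4,-0.39,0],[0.4,-0.39,0],[0.4,-0.39,0],[0.4,-0.39,0]]' --rotation '[[0,0,-1.1],[0,0,-1.1],[0,0,-1.1],[0,0,-1.1],[0,0,-1.1],[0,0,-1.1],[0,0,-1.1],[0,0,-1.1]]' --jaw '[1,1,1,1,1,1,1,1]' --squeeze 20

```text
clock: 1.75
tool_pos: [0.4523, -0.1729, 0.2192]
tcp_rot: [179.9, 0.0, 84.2]
ft_force: [0.9, -0.5, 0.7]
grip_width: 0.0871
finger_force: 0.0
```

```bash
cat >> a.py <<'E'
def to(p,yaw):
    s=read_state(); R=Ro.from_euler("xyz",s["tcp_rot"],degrees=True); G=Ro.from_euler("xyz",[180,0,yaw],degrees=True)
    print("at",np.round(s["tool_pos"],4),np.round(s["tcp_rot"],2),"t",round(s["clock"],2))
    print("slide",np.round(R.inv().apply(np.array(p)-s["tool_pos"]),4),"rot",np.round((R.inv()*G).as_rotvec(),4))
E
python3 - <<'E'
from a import *
to([0.478,-0.116,0.22],84)
E
```

```text
at [ 0.4523 -0.1729  0.2192] [1.7993e+02 4.0000e-02 8.4180e+01] t 1.75
slide [ 0.0592  0.0198 -0.0008] rot [0.0013 0.0008 0.0032]
```

```bash
python3 - <<'E'
from a import *
k=cam("wrist");i=capture("wrist")
cv2.imwrite("pics/c.png",rectify(i,*k,0.114,0.38,0.60,-0.2,0.2))
for d in place_of("wrist","tin_1"): print(np.round(d["centre"],3),round(d["p"],2))
E
```

```text
[0.472 0.004 0.014] 0.92
[ 0.475 -0.114  0.023] 0.74
```

View pics/c.png

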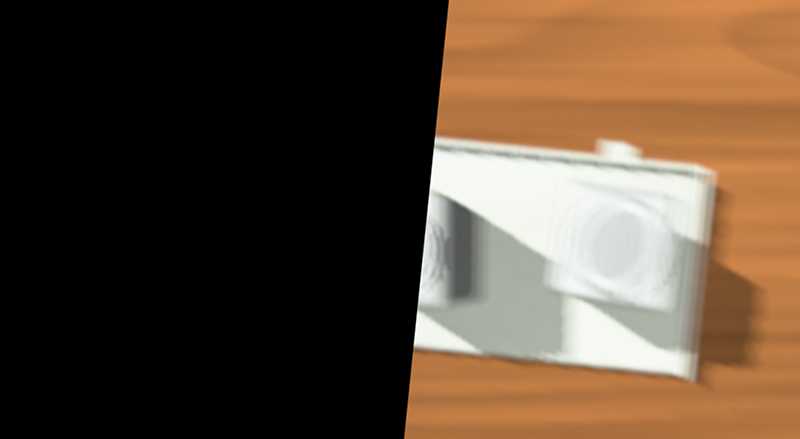

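The wrist view is blurred by motion, but it shows the right tin at about (615,245), so x ≈ 0.478 as expected. I'll descend to it.

Call:
drive_tool --slide '[[0.03,0.01,0],[0.06,0.02,0],[0.06,0.02,0.02],[0.06,0.02,0.05],[0.06,0.02,0.08],[0.06,0.02,0.11],[0.06,0.02,0.127],[0.06,0.02,0.127]]' --rotation '[[0,0,0],[0,0,0],[0,0,0],[0,0,0],[0,0,0],[0,0,0],[0,0,0],[0,0,0]]' --jaw '[1,1,1,1,1,1,1,1]'

```text
clock: 2.85
tool_pos: [0.477, -0.117, 0.091]
tcp_rot: [-179.9, -0.0, 84.2]
ft_force: [0.1, -0.2, 0.8]
grip_width: 0.0868
finger_force: 0.0
```

Call:
drive_tool --slide '[[0,0,0],[0,0,0],[0,0,0],[0,0,0],[0,0,0],[0,0,0],[0,0,0],[0,0,0]]' --rotation '[[0,0,0],[0,0,0],[0,0,0],[0,0,0],[0,0,0],[0,0,0],[0,0,0],[0,0,0]]' --jaw '[0.85,0.8,0.75,0.7,0.68,0.65,0.6,0.55]' --squeeze 20

```text
clock: 3.85
tool_pos: [0.4763, -0.1169, 0.0916]
tcp_rot: [-179.8, 0.0, 84.2]
ft_force: [-6.1, -0.1, 5.2]
grip_width: 0.0605
finger_force: 19.9
```

Call:
drive_tool --slide '[[0,0,-0.005],[0,0,-0.012],[0,0,-0.02],[0,0,-0.028],[0,0,-0.034],[0,0,-0.035],[0,0,-0.035],[0,0,-0.035]]' --rotation '[[0,0,0],[0,0,0],[0,0,0],[0,0,0],[0,0,0],[0,0,0],[0,0,0],[0,0,0]]' --jaw '[0.5,0.5,0.5,0.5,0.5,0.5,0.5,0.5]'

```text
clock: 4.85
tool_pos: [0.4774, -0.1168, 0.1265]
tcp_rot: [-180.0, -0.0, 84.2]
ft_force: [0.0, 0.3, -4.4]
grip_width: 0.0601
finger_force: 19.8
```

Call:
drive_tool --slide '[[0,0,0],[0,0,0],[0,0,0],[0,0,0],[0,0,0],[0,0,0],[0,0,0],[0,0,0]]' --rotation '[[0,0,0],[0,0,0],[0,0,0],[0,0,0],[0,0,0],[0,0,0],[0,0,0],[0,0,0]]' --jaw '[0.5,0.5,0.5,0.5,0.5,0.5,0.5,0.5]'

```text
clock: 5.85
tool_pos: [0.4776, -0.1169, 0.1268]
tcp_rot: [180.0, 0.0, 84.2]
ft_force: [0.3, -0.1, -5.1]
grip_width: 0.06
finger_force: 19.8
```

Call:
drive_tool --slide '[[0,0,0.008],[0,0,0.018],[0,0,0.026],[0,0,0.03],[0,0,0.033],[0,0,0.0345],[0,0,0.035],[0,0,0.035]]' --rotation '[[0,0,0],[0,0,0],[0,0,0],[0,0,0],[0,0,0],[0,0,0],[0,0,0],[0,0,0]]' --jaw '[0.5,0.5,0.5,0.5,0.5,0.5,0.5,0.5]'

```text
clock: 6.85
tool_pos: [0.4777, -0.1169, 0.0919]
tcp_rot: [180.0, 0.0, 84.2]
ft_force: [0.6, -0.1, -4.9]
grip_width: 0.0602
finger_force: 19.8
```

Call:
drive_tool --slide '[[0,0,0.0003],[0,0,0.0006],[0,0,0.0009],[0,0,0.001],[0,0,0.001],[0,0,0.001],[0,0,0.001],[0,0,0.001]]' --rotation '[[0,0,0],[0,0,0],[0,0,0],[0,0,0],[0,0,0],[0,0,0],[0,0,0],[0,0,0]]' --jaw '[0.5,0.5,0.5,0.5,0.5,0.5,0.5,0.5]'

```text
clock: 7.85
tool_pos: [0.4778, -0.117, 0.0915]
tcp_rot: [180.0, 0.0, 84.2]
ft_force: [-3.7, -0.6, 5.9]
grip_width: 0.0599
finger_force: 19.8
```

Call:
drive_tool --slide '[[0,0,0],[0,0,0],[0,0,0],[0,0,0],[0,0,-0.01],[0,0,-0.03],[0,0,-0.05],[0,0,-0.07]]' --rotation '[[0,0,0],[0,0,0],[0,0,0],[0,0,0],[0,0,0],[0,0,0],[0,0,0],[0,0,0]]' --jaw '[0.75,0.85,1,1,1,1,1,1]'

```text
clock: 8.85
tool_pos: [0.4778, -0.1168, 0.1621]
tcp_rot: [180.0, 0.0, 84.2]
ft_force: [0.2, 0.7, -0.6]
grip_width: 0.0867
finger_force: 0.0
```

```bash
python3 - <<'E'
from a import *
k=cam("top");i=capture("top")
cv2.imwrite("pics/d.png",rectify(i,*k,0.114,0.38,0.60,-0.2,0.2))
k=cam("wrist");i=capture("wrist"); print(k[2])
cv2.imwrite("pics/d.png",i)
for d in place_of("wrist","tin_1"): print(np.round(d["centre"],3),round(d["p"],2))
s=read_state(); print(s["ft_force"]); to([0.478,0.002,0.16],90)
E
```

```text
[ 0.48611317 -0.04282374  0.33010398]
[ 0.475 -0.113  0.022] 0.82
[0.469 0.008 0.015] 0.78
[ 0.0780334   1.21252307 -1.75754069]
at [ 0.4784 -0.117   0.1619] [1.7983e+02 4.0000e-02 8.4200e+01] t 9.0
slide [ 0.1184 -0.0124  0.0018] rot [ 0.0029  0.0009 -0.1012]
```

View pics/d.png

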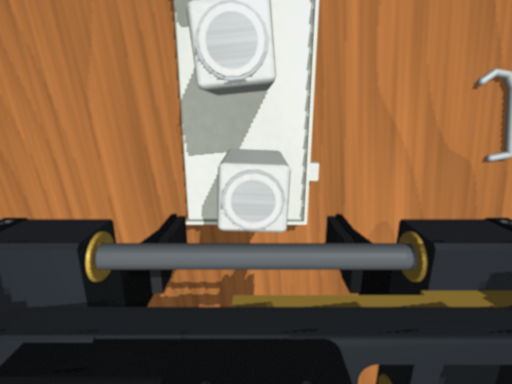

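The wrist view shows the right tin upright at (253,195), centred between the fingers. The middle tin is at (231,40), turned a few degrees relative to the tool. I'll move to the middle tin.

Call:
drive_tool --slide '[[0.04,-0.004,0],[0.08,-0.008,0],[0.118,-0.012,0],[0.118,-0.012,0],[0.118,-0.012,0.025],[0.118,-0.012,0.05],[0.118,-0.012,0.07],[0.118,-0.012,0.07]]' --rotation '[[0,0,-0.03],[0,0,-0.06],[0,0,-0.1],[0,0,-0.1],[0,0,-0.1],[0,0,-0.1],[0,0,-0.1],[0,0,-0.1]]' --jaw '[1,1,1,1,1,1,1,1]'

```text
clock: 10.0
tool_pos: [0.4759, 0.0006, 0.089]
tcp_rot: [-179.7, 0.0, 89.9]
ft_force: [0.7, 0.8, 1.0]
grip_width: 0.0868
finger_force: 0.0
```

Call:
drive_tool --slide '[[0,0,0],[0,0,0],[0,0,0],[0,0,0],[0,0,0],[0,0,0],[0,0,0],[0,0,0]]' --rotation '[[0,0,0],[0,0,0],[0,0,0],[0,0,0],[0,0,0],[0,0,0],[0,0,0],[0,0,0]]' --jaw '[0.85,0.8,0.75,0.7,0.68,0.65,0.6,0.55]'

```text
clock: 11.0
tool_pos: [0.477, 0.0017, 0.0907]
tcp_rot: [-179.9, 0.0, 89.9]
ft_force: [-3.9, 0.1, 3.7]
grip_width: 0.0597
finger_force: 20.0
```

Call:
drive_tool --slide '[[0,0,-0.005],[0,0,-0.012],[0,0,-0.02],[0,0,-0.028],[0,0,-0.034],[0,0,-0.035],[0,0,-0.035],[0,0,-0.035]]' --rotation '[[0,0,0],[0,0,0],[0,0,0],[0,0,0],[0,0,0],[0,0,0],[0,0,0],[0,0,0]]' --jaw '[0.5,0.5,0.5,0.5,0.5,0.5,0.5,0.5]'

```text
clock: 12.0
tool_pos: [0.4773, 0.0017, 0.1255]
tcp_rot: [-180.0, 0.0, 89.9]
ft_force: [-0.5, 0.4, -2.3]
grip_width: 0.06
finger_force: 19.9
```

Call:
drive_tool --slide '[[0,0,0],[0,0,0],[0,0,0],[0,0,0],[0,0,0],[0,0,0],[0,0,0],[0,0,0]]' --rotation '[[0,0,0],[0,0,0],[0,0,0],[0,0,0],[0,0,0],[0,0,0],[0,0,0],[0,0,0]]' --jaw '[0.5,0.5,0.5,0.5,0.5,0.5,0.5,0.5]'

```text
clock: 13.0
tool_pos: [0.4776, 0.0018, 0.1258]
tcp_rot: [180.0, 0.0, 89.9]
ft_force: [1.0, 0.5, -2.6]
grip_width: 0.0598
finger_force: 19.9
```

Call:
drive_tool --slide '[[0,0,0.012],[0,0,0.024],[0,0,0.03],[0,0,0.033],[0,0,0.0345],[0,0,0.035],[0,0,0.0355],[0,0,0.036]]' --rotation '[[0,0,0],[0,0,0],[0,0,0],[0,0,0],[0,0,0],[0,0,0],[0,0,0],[0,0,0]]' --jaw '[0.5,0.5,0.5,0.5,0.5,0.5,0.5,0.5]'

```text
clock: 14.0
tool_pos: [0.4778, 0.0018, 0.0906]
tcp_rot: [180.0, 0.0, 89.9]
ft_force: [-3.2, -0.6, 8.9]
grip_width: 0.0599
finger_force: 20.0
```

Call:
drive_tool --slide '[[0,0,0],[0,0,0],[0,0,0],[0,0,0],[0,0,-0.01],[0,0,-0.03],[0,0,-0.05],[0,0,-0.07]]' --rotation '[[0,0,0],[0,0,0],[0,0,0],[0,0,0],[0,0,0],[0,0,0],[0,0,0],[0,0,0]]' --jaw '[0.75,0.85,1,1,1,1,1,1]'

```text
clock: 15.0
tool_pos: [0.4777, 0.0019, 0.161]
tcp_rot: [180.0, 0.0, 90.0]
ft_force: [-0.0, -0.3, -0.2]
grip_width: 0.0867
finger_force: 0.0
```

```bash
python3 - <<'E'
from a import *
i=capture("wrist"); cv2.imwrite("pics/e.png",i)
for d in place_of("wrist","tin_1"): print(np.round(d["centre"],3),round(d["p"],2))
to([0.488,0.132,0.161],91)
E
```

```text
[0.471 0.002 0.013] 0.76
[ 0.475 -0.114  0.023] 0.74
[0.488 0.136 0.019] 0.73
at [0.4793 0.002  0.1622] [1.7969e+02 2.0000e-02 8.9930e+01] t 15.1
slide [0.13   0.0085 0.0012] rot [ 0.0054  0.0004 -0.0186]
```

View pics/e.png

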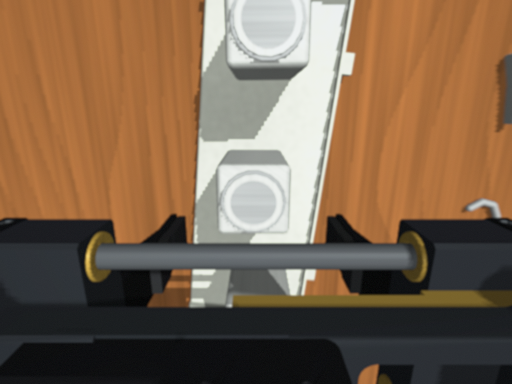

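The middle tin stands upright at (253,200). The left tin, at (268,20), is nearly parallel to the tool and about 10 mm further in +x, so x = 0.488 holds.

Call:
drive_tool --slide '[[0.045,0.004,0],[0.09,0.007,0],[0.131,0.01,0],[0.131,0.01,0],[0.131,0.01,0.025],[0.131,0.01,0.05],[0.131,0.01,0.07],[0.131,0.01,0.07]]' --rotation '[[0,0,-0.02],[0,0,-0.02],[0,0,-0.02],[0,0,-0.02],[0,0,-0.02],[0,0,-0.02],[0,0,-0.02],[0,0,-0.02]]' --jaw '[1,1,1,1,1,1,1,1]'

```text
clock: 16.1
tool_pos: [0.4863, 0.1312, 0.0881]
tcp_rot: [-179.8, 0.1, 91.0]
ft_force: [0.1, 0.6, 1.0]
grip_width: 0.0869
finger_force: 0.0
```

Call:
drive_tool --slide '[[0,0,0],[0,0,0],[0,0,0],[0,0,0],[0,0,0],[0,0,0],[0,0,0],[0,0,0]]' --rotation '[[0,0,0],[0,0,0],[0,0,0],[0,0,0],[0,0,0],[0,0,0],[0,0,0],[0,0,0]]' --jaw '[0.85,0.8,0.75,0.7,0.68,0.65,0.6,0.55]'

```text
clock: 17.1
tool_pos: [0.4872, 0.1327, 0.0898]
tcp_rot: [-180.0, 0.0, 91.1]
ft_force: [-3.3, -0.8, 4.3]
grip_width: 0.0598
finger_force: 20.0
```

Call:
drive_tool --slide '[[0,0,-0.005],[0,0,-0.012],[0,0,-0.02],[0,0,-0.028],[0,0,-0.034],[0,0,-0.035],[0,0,-0.035],[0,0,-0.035]]' --rotation '[[0,0,0],[0,0,0],[0,0,0],[0,0,0],[0,0,0],[0,0,0],[0,0,0],[0,0,0]]' --jaw '[0.5,0.5,0.5,0.5,0.5,0.5,0.5,0.5]'

```text
clock: 18.1
tool_pos: [0.4875, 0.1326, 0.1245]
tcp_rot: [-180.0, 0.0, 91.1]
ft_force: [0.4, 1.1, -2.4]
grip_width: 0.0596
finger_force: 20.0
```

Call:
drive_tool --slide '[[0,0,0],[0,0,0],[0,0,0],[0,0,0],[0,0,0],[0,0,0],[0,0,0],[0,0,0]]' --rotation '[[0,0,0],[0,0,0],[0,0,0],[0,0,0],[0,0,0],[0,0,0],[0,0,0],[0,0,0]]' --jaw '[0.5,0.5,0.5,0.5,0.5,0.5,0.5,0.5]'

```text
clock: 19.1
tool_pos: [0.4877, 0.1327, 0.1248]
tcp_rot: [180.0, 0.0, 91.1]
ft_force: [0.5, -0.3, -1.5]
grip_width: 0.0599
finger_force: 20.0
```

The weights are about 5 N (right), 2.6 N (middle) and 2 N (left), so the right tin is the heaviest. I'll set this one down and go back.

Call:
drive_tool --slide '[[0,0,0.012],[0,0,0.024],[0,0,0.03],[0,0,0.033],[0,0,0.0345],[0,0,0.035],[0,0,0.0355],[0,0,0.036]]' --rotation '[[0,0,0],[0,0,0],[0,0,0],[0,0,0],[0,0,0],[0,0,0],[0,0,0],[0,0,0]]' --jaw '[0.5,0.5,0.5,0.5,0.5,0.5,0.5,0.5]'

```text
clock: 20.1
tool_pos: [0.4878, 0.1329, 0.0896]
tcp_rot: [180.0, 0.0, 91.1]
ft_force: [-3.6, -0.9, 9.3]
grip_width: 0.0599
finger_force: 20.0
```

Call:
drive_tool --slide '[[0,0,0],[0,0,0],[0,0,0],[0,0,0],[0,0,-0.01],[0,0,-0.03],[0,0,-0.05],[0,0,-0.072]]' --rotation '[[0,0,0],[0,0,0],[0,0,0],[0,0,0],[0,0,0],[0,0,0],[0,0,0],[0,0,0]]' --jaw '[0.75,0.85,1,1,1,1,1,1]'

```text
clock: 21.1
tool_pos: [0.4877, 0.1329, 0.162]
tcp_rot: [180.0, -0.0, 91.1]
ft_force: [0.7, -0.3, 0.6]
grip_width: 0.0873
finger_force: 0.0
```

```bash
python3 - <<'E'
from a import *
to([0.4777,-0.117,0.162],84.2)
E
```

```text
at [0.4877 0.1329 0.162 ] [ 1.7998e+02 -1.0000e-02  9.1100e+01] t 21.1
slide [-2.496e-01 -1.480e-02 -1.000e-04] rot [ 4.000e-04 -1.000e-04  1.204e-01]
```

Call:
drive_tool --slide '[[-0.04,-0.002,0],[-0.08,-0.005,0],[-0.12,-0.007,0],[-0.16,-0.01,0],[-0.2,-0.012,0],[-0.23,-0.014,0],[-0.25,-0.015,0],[-0.25,-0.015,0]]' --rotation '[[0,0,0.02],[0,0,0.04],[0,0,0.06],[0,0,0.08],[0,0,0.1],[0,0,0.12],[0,0,0.12],[0,0,0.12]]' --jaw '[1,1,1,1,1,1,1,1]'

```text
clock: 22.1
tool_pos: [0.4774, -0.1189, 0.1612]
tcp_rot: [180.0, 0.0, 84.0]
ft_force: [-0.9, 0.5, -0.0]
grip_width: 0.0869
finger_force: 0.0
```

Call:
drive_tool --slide '[[0,0,0],[0,0,0.02],[0,0,0.04],[0,0,0.06],[0,0,0.071],[0,0,0.071],[0,0,0.071],[0,0,0.071]]' --rotation '[[0,0,0],[0,0,0],[0,0,0],[0,0,0],[0,0,0],[0,0,0],[0,0,0],[0,0,0]]' --jaw '[1,1,1,1,1,1,1,1]'

```text
clock: 23.1
tool_pos: [0.478, -0.1175, 0.0905]
tcp_rot: [179.9, 0.0, 84.2]
ft_force: [-0.1, -0.1, -0.4]
grip_width: 0.0867
finger_force: 0.0
```

Call:
drive_tool --slide '[[0,0,0],[0,0,0],[0,0,0],[0,0,0],[0,0,0],[0,0,0],[0,0,0],[0,0,0]]' --rotation '[[0,0,0],[0,0,0],[0,0,0],[0,0,0],[0,0,0],[0,0,0],[0,0,0],[0,0,0]]' --jaw '[0.85,0.8,0.75,0.7,0.68,0.65,0.6,0.55]' --squeeze 25

```text
clock: 24.1
tool_pos: [0.477, -0.1175, 0.0897]
tcp_rot: [-179.9, 0.0, 84.2]
ft_force: [-3.0, -0.2, 2.3]
grip_width: 0.0601
finger_force: 24.8
```

Call:
drive_tool --slide '[[0,0,-0.005],[0,0,-0.015],[0,0,-0.03],[0,0,-0.05],[0,0,-0.07],[0,0,-0.09],[0,0,-0.105],[0,0,-0.115]]' --rotation '[[0,0,0],[0,0,0],[0,0,0],[0,0,0],[0,0,0],[0,0,0],[0,0,0],[0,0,0]]' --jaw '[0.5,0.5,0.5,0.5,0.5,0.5,0.5,0.5]'

```text
clock: 25.1
tool_pos: [0.4776, -0.1175, 0.2059]
tcp_rot: [179.9, 0.0, 84.2]
ft_force: [-0.2, 0.5, -5.7]
grip_width: 0.06
finger_force: 24.8
```

```bash
python3 - <<'E'
from a import *
i=capture("top")
for t in ("bowl_1","fob","tin_1"):
    for d in place_of("top",t): print(t,np.round(d["centre"],3),round(d["p"],2))
to([0.474,-0.319,0.205],84.2)
E
```

```text
bowl_1 [ 0.762  0.098 -0.001] 0.49
fob [0.528 0.337 0.003] 0.7
fob [0.478 0.004 0.021] 0.28
tin_1 [0.487 0.135 0.02 ] 0.88
tin_1 [0.475 0.007 0.022] 0.69
tin_1 [ 0.479 -0.111  0.138] 0.66
at [ 0.4771 -0.1175  0.2044] [-179.96   -0.     84.21] t 25.3
slide [-0.2008  0.0173 -0.0006] rot [-0.0007 -0.      0.0002]
```

Call:
drive_tool --slide '[[-0.01,0.001,-0.01],[-0.03,0.003,-0.01],[-0.055,0.005,-0.01],[-0.08,0.007,-0.01],[-0.105,0.009,-0.01],[-0.13,0.011,-0.01],[-0.155,0.013,-0.01],[-0.175,0.015,-0.01]]' --rotation '[[0,0,0],[0,0,0],[0,0,0],[0,0,0],[0,0,0],[0,0,0],[0,0,0],[0,0,0]]' --jaw '[0.5,0.5,0.5,0.5,0.5,0.5,0.5,0.5]'

```text
clock: 26.3
tool_pos: [0.4742, -0.2951, 0.2146]
tcp_rot: [-180.0, 0.0, 84.1]
ft_force: [0.2, -0.1, -4.0]
grip_width: 0.0599
finger_force: 24.8
```

Call:
drive_tool --slide '[[-0.012,0.001,0],[-0.02,0.002,0],[-0.025,0.002,0],[-0.025,0.002,0],[-0.025,0.002,0],[-0.025,0.002,0],[-0.025,0.002,0],[-0.025,0.002,0]]' --rotation '[[0,0,0],[0,0,0],[0,0,0],[0,0,0],[0,0,0],[0,0,0],[0,0,0],[0,0,0]]' --jaw '[0.5,0.5,0.5,0.5,0.5,0.5,0.5,0.5]'

```text
clock: 27.3
tool_pos: [0.4742, -0.3181, 0.2148]
tcp_rot: [180.0, 0.0, 84.2]
ft_force: [0.3, 0.8, -4.0]
grip_width: 0.06
finger_force: 24.8
```

```bash
python3 - <<'E'
from a import *
i=capture("scene"); j=capture("top")
for c in ("scene","top"):
  for t in ("bowl_1","tin_1"):
    for d in place_of(c,t): print(c,t,np.round(d["centre"],3),round(d["p"],2))
cv2.imwrite("pics/f.png",cv2.resize(np.hstack([i,j]),(800,300)))
to([0.474,-0.319,0.215],84.2)
E
```

```text
scene bowl_1 [ 0.471 -0.316  0.   ] 0.92
scene bowl_1 [ 0.533  0.34  -0.002] 0.6
scene tin_1 [0.486 0.134 0.018] 0.87
scene tin_1 [0.475 0.001 0.016] 0.86
scene tin_1 [ 0.476 -0.313  0.142] 0.6
top bowl_1 [0.531 0.346 0.002] 0.86
top bowl_1 [ 0.473 -0.322 -0.001] 0.84
top tin_1 [0.477 0.004 0.019] 0.9
top tin_1 [0.49  0.137 0.022] 0.74
at [ 0.4742 -0.3182  0.2147] [180.     0.    84.21] t 27.6
slide [-0.0008 -0.0001 -0.0003] rot [0.0001 0.     0.0002]
```

View pics/f.png

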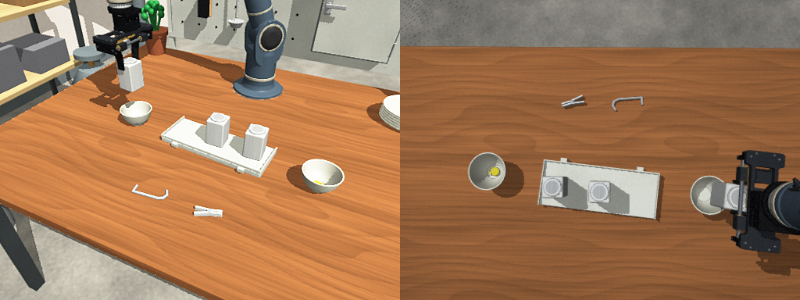

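The tin hangs upright at (131,75) in the scene half, over the empty bowl at (136,112). The other two tins stand on the ledge and the bystanders haven't moved. The tin and bowl positions agree to a few mm, so I'm handing in.

```bash
python3 -c "
from plant import *
print(close_job())"
```

```text
the job is handed in; nothing more can be done
None
```

I lifted all three tins and set them back; the right-hand one is the heaviest (about 4–5 N, the others about 2–2.6 N), and the arm is now holding it upright and still about 85 mm above the rim of the empty bowl, with the other two standing on the ledge.

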